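# Shut and bolt the stone case

## Task

Lock the wooden case on the bench. With a fingertip push its sliding lid fully shut; then press the steel spring catch down with one fingertip and keep it down while the other finger pushes the bolt's upright post along until the bolt is fully home in the lid's keeper, and only then let the catch spring back up. Only push and press, pick nothing up, and leave the things standing around where they are.

Things in the scene. Friction and masses are not known exactly. Their poses are not given: they have to be found in the camera images.
- case: Low wooden case, fixed to the bench, 140 (x) x 210 (y) x 50 mm high to its top. Origin: centre of its underside. Own axes: +x is the side away from the robot (yaw within about 20 degrees), +y to the robot's left, z up. All offsets below are along these axes, from this origin, unless another reference is given. The rear third of the top is a fixed deck that carries the steel bolt and catch on a line along y at x = +42 mm; the front is the sliding lid, level with the deck.
- lid (a joint): Sliding lid of pale wood, how far it is open, in m: 0 fully shut (end stop), up to 0.030; it shuts along the case's +x, against 2 N of friction, and stays where it is left. It starts 18 to 30 mm open. Behind its left end it carries a steel keeper staple (at y = +68 to +82 mm, top 82.5 mm above the bench), whose 18 mm wide opening lines up with the 12 mm wide bolt bar only when the lid is within 3 mm of shut; otherwise the bolt strikes or misses it.
- lid_face (a point): Centre of the upright front face of the lid's thumb stop, which moves with the lid: a wedge 90 mm long in y, its vertical face towards the robot 14 mm high (50 to 64 mm above the bench), sloping down to the lid on the far side. With the lid shut it is at x = -10 mm, y = 0, z = 57 mm. In front of it the lid is flat, 50 mm above the bench.
- catch (a joint): Spring catch, how far it is pressed down, in m: 0 up (as it springs back), 0.007 fully down. About 2.5 N starts it, 5 N holds it fully down. Its pawl below sits in notches of the bolt bar at bolt values 0, 0.015 and 0.030 (1.5 mm of play) and blocks the bolt; the bolt is free only with the catch pressed beyond 0.004. If it is let up on the way it falls into the middle notch.
- catch_top (a point): Centre of the top face of the catch's ribbed steel thumb plate, 85 mm above the bench when up; moves with the catch. The plate is 24 mm wide in x and 75 mm long in y (its own ends at y = -30 and +45 mm), lying above the bolt bar; a fingertip may slide along it while pressing.
- bolt (a joint): Bolt, how far it has slid, in m, along the case's +y: 0 open (start), 0.030 fully home (end stop), its tip then through the keeper staple. It needs about 1.5 N when free.
- bolt_post (a point): On the outer (-y) face of the bolt's upright round steel post, 10 mm below the post's top; moves with the bolt. The post is 10 mm thick and stands from 72 to 102 mm above the bench at x = +42 mm; this point is at y = -80 mm with the bolt open and -50 mm with it home. It is pushed along +y, towards the catch plate. Outside the post (-y) the deck is 52 mm above the bench; between this point and the near end of the catch plate there are 50 mm at the start.
- swab_cup: Loose clear beaker of cotton swabs, 42 x 42 x 69 mm, standing left of the case. Origin: centre of its underside. Leave alone.
- sample_jar: Loose sample jar with a white lid, 46 x 46 x 58 mm, standing left of the case. Origin: centre of its underside. Leave alone.
- loupe: Loose black eye loupe, 34 x 34 x 30 mm, farther left on the bench. Leave alone.
- puffer: Loose rubber air puffer lying farther left on the bench, 42 x 88 x 42 mm. Leave alone.
- bench_block: Loose black steel block, 44 x 66 x 22 mm, on the cabinet to the right. Leave alone.
- bur_stand: Loose small stand with three cutters, 46 x 30 x 58 mm, on the cabinet to the right. Leave alone.

How it is judged:
On the way, in this order (a step that is already met when the one before it is completed fails the run):
1. the lid is pushed shut (within 3 mm), bolt still open (value of joint each of lid, bolt below 0.003 m), for 0.1 s.
2. with the catch held down the bolt is on its way (value of joint catch above 0.003 m and value of joint bolt between 0.006 and 0.026 m), for 0.04 s.
3. the bolt is home (value of joint bolt above 0.028 m), for 0.1 s.
At the end, for the whole second after the job is handed in: The lid is within 3 mm of fully shut, the bolt within 2 mm of fully home, and the catch has sprung back up (within 1.5 mm) (value of joint lid below 0.003 m and value of joint bolt above 0.028 m and value of joint catch below 0.0015 m); the robot touches nothing.
It fails at once if the catch is let up while the bolt is part-way (value of joint catch below 0.002 m and value of joint bolt between 0.008 and 0.024 m).
It fails at once if a loose thing around is shifted or lifted by more than 20 mm (distance of any of swab_cup, sample_jar, loupe, puffer, bench_block, bur_stand from where it was at the start of the episode above 0.02 m).
It fails at once if a standing thing is tipped (angle between any of swab_cup, sample_jar, loupe, bur_stand's own z axis and vertical above 0.5 rad).
It also fails if it takes over 48 s, if anything falls off the work surface, if the arm or the gripper's body presses on something with over 40 N, if the wrist force passes 120 N, or if a joint passes its speed limit or range.

## Robot

A 6-joint arm with a two-finger parallel gripper is mounted at the origin on a cart in front of the work surface, level with it; the furniture and walls round the work are solid. World frame = base frame: x ahead of the robot, y to its left, z up, the work surface at z = 0. Lengths are in m, angles in rad, forces in N, time in s.
With the tool pointing down it reaches from about 0.35 to 0.875 m from the base axis. Payload 15.5 kg.
Tool frame: the origin (TCP) lies midway between the tips of the shut fingers; the grasp point (between the pads) lies 19 mm behind it; z points along the fingers, y is the line along which they close (so a half turn about z gives the same grasp; the last joint's range is limited). The gripper opens to 85 mm and grips with 20 to 120 N. Pads are 22 mm wide; open, the fingers measure 114 mm over their backs; the gripper's body (76 mm by 85 mm) begins 54 mm behind the grasp point. The pads swing forward as they close: fully open they stand 13 mm farther back than shut.
Start: joints at [1.032, 0.494, 1.345, -0, 1.302, -0.096], TCP at [0.268, 0.565, 0.231] pointing down, gripper open.
Joint ranges: [-2.91, 2.91], [-0.82, 2.16], [0.22, 2.67], [-1.22, 4.37], [0.12, 2.79], [-3.08, 3.08]. Speed limits (rad/s): [1.89, 1.89, 2.57, 3.01, 3.01, 3.01].

## Interface

Orientations are given as a rotation vector (axis times angle).
In Python, from plant import observe, grab_frame, calibration, sign_off gives the robot as it stands.
- The arm moves only by the tool step_arm, never from a script. Its argument "motion" is one flat list of numbers, 7 for each row, row after row: the shift along the world's x, y, z in mm, then the turn, a rotation vector about the world's x, y, z in rad, then the gripper's target within -1 to 1 (fully open at 1, half-way at 0, shut at -1). In form: [tx, ty, tz, rx, ry, rz, grip, tx, ty, tz, rx, ry, rz, grip, ...]. A call has 1 to 20 rows; each row is the pose to reach, as a shift and turn from the pose commanded when the call began; what a row does not reach only later rows make up. A row lasts 1/10 s, in which the tool goes at most 50 mm and 8.59 degrees, less where a joint would pass 70% of its speed; a pose out of reach is approached as far as the arm can. A call with a gripper value outside its range is refused whole. The fingers move at their own pace and stop on an object; "force" is the grip in N (left out, the last holds). Time passes only in rows, so rows that repeat a pose let the fingers close. It gives the time, the measured TCP pose, the force, the opening and the grip force at its end, in the units of the state.
- observe(): the state, without advancing time (a new reading comes with each control period).
- grab_frame(name): name is "side" or "top"; returns the picture (480x640x3 uint8, red, green, blue); there is no depth.
- calibration(name): a dict with "fx", "fy", "cx", "cy" (pixels), "dist" ([k1, k2, p1, p2, k3] as OpenCV has them; the pictures are not rectified), "pose" (4x4, takes a point from camera to world coordinates). Camera axes: x right, y up, looking along -z (the intrinsics and any distortion apply to the point x, -y, -z); pixel columns grow to the right and rows downward; lengths in m; the calibration is good to about 2 mm. A picture is of the moment at which its call begins. calibration takes no time and is no camera call.
- sign_off(): hands the job in; it is judged then, once.
The state is a dict: "t": time; "joint_pos": joint angles; "dq": joint speeds; "effort": joint torques, N m; "position": TCP position; "ee_rot": TCP orientation; "wrist_force": force on the tool from outside, world axes, zero at the start; "torque": the same for the moment, N m; "width": opening from 0.0 (shut) to 1.0 (fully open); "finger_force": force on a finger pad.
Only numpy, scipy, OpenCV 4.12 (cv2) and the standard library are available. Lean on these libraries where they do the work, as an engineer would, in place of code of your own. Each camera call takes 0.05 s, during which the arm holds its last target. There are 200 camera calls.

## Working session

There is one attempt and no reset: what is moved stays moved. The work goes in short steps, Python scripts to look and compute and a tool call to move; the robot and the scene stay as the last step left them, time stands still between calls to the robot, and variables do not carry over. Pictures are saved under pics/ and viewed, at most 10 in all, crops included, and the job is handed in when it is done.

Besides the shell and the picture viewer there is one more tool, called after "Call:" as name(argument=value, ...) on one line, values as JSON. step_arm: Moves the arm, as the interface text tells. Its arguments: {"type":"object","properties":{"motion":{"type":"array"},"force":{"type":"number"}},"required":["motion"]}

```bash
ls; mkdir -p pics; python3 - <<'E'
from plant import *
import cv2
for n in("top","side"):
    f=grab_frame(n); cv2.imwrite(f"pics/{n}0.png",f[:,:,::-1])
    c=calibration(n); print(n,c)
s=observe(); print(s)
E
```

```text
pics
top {'fx': 447.54949196558243, 'fy': 447.54949196558243, 'cx': 323.69016969927276, 'cy': 236.16075492304464, 'dist': array([0.03816839, 0.        , 0.        , 0.        , 0.        ]), 'pose': array([[ 0.00204336,  0.98253353, -0.18607441,  0.29143005],
       [-0.99984486, -0.00124806, -0.01756986,  0.11934994],
       [-0.01749521,  0.18608144,  0.98237855,  1.20483454],
       [ 0.        ,  0.        ,  0.        ,  1.        ]])}
side {'fx': 470.53227404763925, 'fy': 470.53227404763925, 'cx': 322.2397369907058, 'cy': 232.56021920047152, 'dist': array([-0.12751996,  0.        ,  0.        ,  0.        ,  0.        ]), 'pose': array([[ 0.90623869,  0.26127755, -0.33236347,  0.07259766],
       [-0.42228766,  0.59684116, -0.68224171, -0.74663768],
       [ 0.02011376,  0.75862683,  0.65121484,  0.9035806 ],
       [ 0.        ,  0.        ,  0.        ,  1.        ]])}
{'t': 0.1, 'joint_pos': array([ 1.03250759e+00,  4.94146214e-01,  1.34607674e+00, -3.84185238e-05,
        1.30249902e+00, -9.54687998e-02]), 'dq': array([ 1.09286644e-03,  4.52733950e-05, -2.01828552e-03,  1.18015659e-03,
        2.61704257e-04,  5.34833175e-04]), 'effort': array([ 3.90491652e-03, -8.83574724e+01, -3.84558427e+01, -1.34748575e-04,
        4.90506136e-03,  7.85639116e-06]), 'position': array([0.26762654, 0.56443665, 0.23074167]), 'ee_rot': array([-6.89825390e-01, -3.06459665e+00,  1.70355865e-03]), 'wrist_force': array([ 0.78372546, -0.08194289, -1.02114497]), 'torque': array([-0.00164623,  0.00492026, -0.04812153]), 'finger_force': 0.0, 'width': 1.0010659269681543}
```

View pics/top0.png

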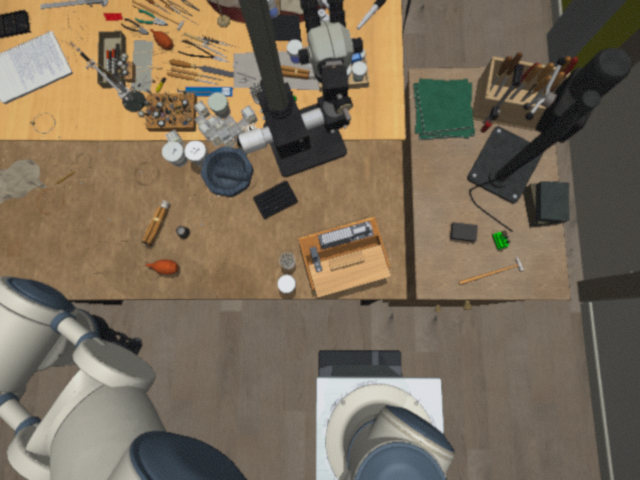

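View pics/side0.png

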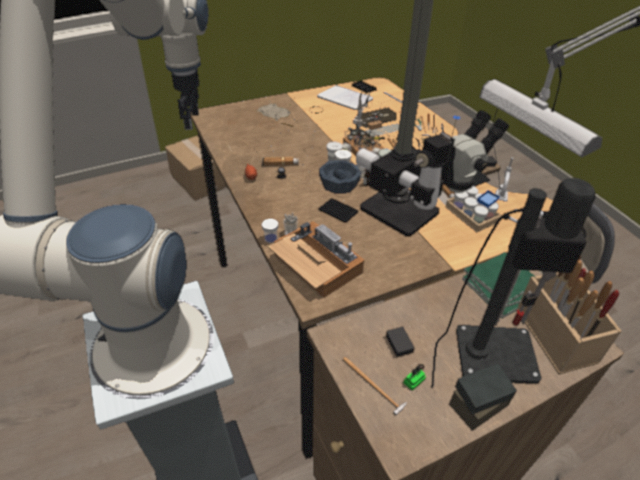

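The case is at about (343,257) in the top view and (320,258) in the side view. The jar and beaker are just to its left, at (287,285) and (288,261) in the top view. I'll enlarge both views.

```bash
cat > h.py <<'E'
import numpy as np,cv2
from plant import *
def ray(n,u,v):
    c=calibration(n);K=np.array([[c['fx'],0,c['cx']],[0,c['fy'],c['cy']],[0,0,1]])
    p=cv2.undistortPoints(np.array([[[u,v]]],float),K,c['dist'])[0,0]
    P=c['pose'];return P[:3,3],P[:3,:3]@np.array([p[0],-p[1],-1])
def onz(n,u,v,z):
    o,d=ray(n,u,v);return o+d*(z-o[2])/d[2]
def pix(n,X):
    c=calibration(n);K=np.array([[c['fx'],0,c['cx']],[0,c['fy'],c['cy']],[0,0,1]])
    P=c['pose'];q=P[:3,:3].T@(np.array(X)-P[:3,3])
    return cv2.projectPoints(np.array([[q[0],-q[1],-q[2]]]),np.zeros(3),np.zeros(3),K,c['dist'])[0][0,0]
def tri(u1,v1,u2,v2):
    a,d=ray('top',u1,v1);b,e=ray('side',u2,v2)
    st=np.linalg.lstsq(np.c_[d,-e],b-a,rcond=None)[0]
    p,q=a+d*st[0],b+e*st[1];return (p+q)/2,np.linalg.norm(p-q)
E
python3 - <<'E'
import cv2
a=cv2.imread('pics/top0.png')[205:305,270:400]; cv2.imwrite('pics/topc.png',cv2.resize(a,None,fx=6,fy=6,interpolation=cv2.INTER_CUBIC))
a=cv2.imread('pics/side0.png')[205:300,250:380]; cv2.imwrite('pics/sidec.png',cv2.resize(a,None,fx=6,fy=6,interpolation=cv2.INTER_CUBIC))
E
```

```text
(no output)
```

View pics/topc.png

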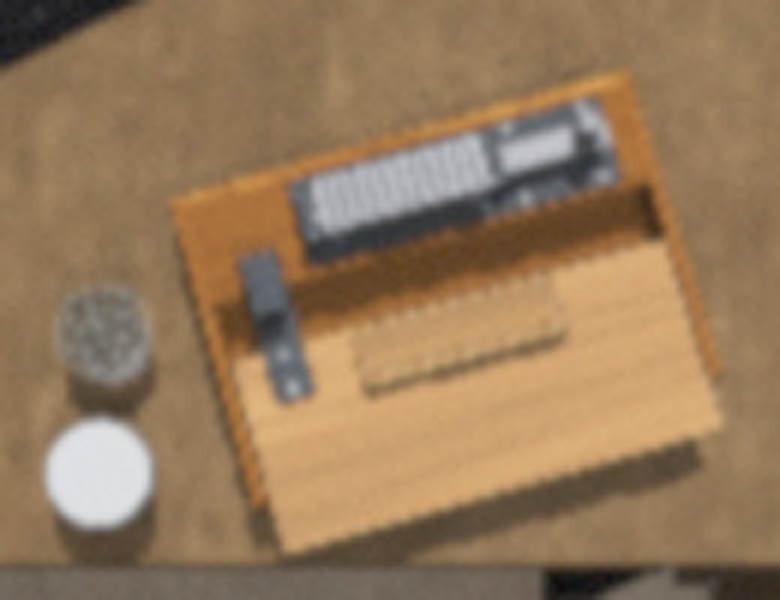

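View pics/sidec.png

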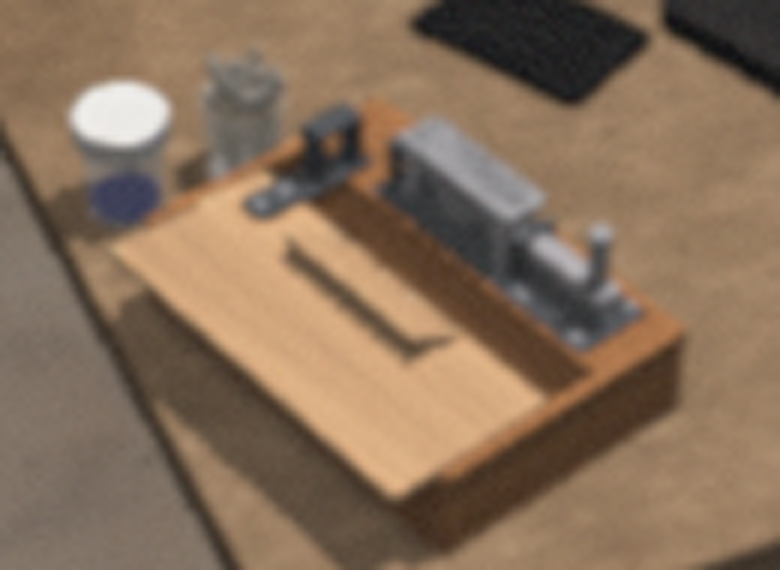

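The top crop shows the rear case corners at (175,203) and (627,75), the catch plate from x 308 to 490, the thumb stop's front edge from (365,390) to (568,338), and the keeper at (262,270). In the side crop the post top is at (600,232) and the rear-right corner at (685,335).

```bash
python3 - <<'E'
from h import *
np.set_printoptions(precision=4,suppress=True)
T=lambda x,y:((x+.5)/6-.5+270,(y+.5)/6-.5+205)
S=lambda x,y:((x+.5)/6-.5+250,(y+.5)/6-.5+205)
L=onz('top',*T(175,203),.05);R=onz('top',*T(627,75),.05)
L2=onz('side',*S(375,100),.05);R2=onz('side',*S(685,335),.05)
for l,r in((L,R),(L2,R2),((L+L2)/2,(R+R2)/2)):
    d=(l-r)[:2];yaw=np.arctan2(-d[0],d[1]);n=np.linalg.norm(d)
    ex=np.array([np.cos(yaw),np.sin(yaw)]);ey=np.array([-ex[1],ex[0]])
    O=(l+r)[:2]/2-.07*ex
    print(l,r,n,np.degrees(yaw),O)
    loc=lambda p:(np.array([(p[:2]-O)@ex,(p[:2]-O)@ey])*1000,p[2])
    for nm,p in dict(stopL=onz('top',*T(365,385),.06),stopR=onz('top',*T(568,330),.06),
      plate_nl=onz('top',*T(320,236),.085),plate_fl=onz('top',*T(306,182),.085),plate_nr=onz('top',*T(494,186),.085),plate_fr=onz('top',*T(482,134),.085),
      post=onz('side',*S(600,232),.102), splate_fl=onz('side',*S(432,118),.085),splate_nl=onz('side',*S(396,145),.085),splate_nr=onz('side',*S(505,218),.085),splate_fr=onz('side',*S(545,190),.085),
      keep=onz('top',*T(260,265),.0825),lidFL=onz('top',*T(285,553),.05),lidFR=onz('top',*T(720,428),.05),lidRL=onz('top',*T(235,355),.05),lidRR=onz('top',*T(660,237),.05),
      jar=onz('top',*T(99,473),.058)).items(): print(nm,*loc(p),p[:2])
E
```

```text
[0.5042 0.2055 0.05  ] [0.5613 0.007  0.05  ] 0.20655434793446226 16.036699328207263 [0.4655 0.0869]
stopL [-30.9282  45.7964] 0.06000000000000005 [0.4231 0.1224]
stopR [-32.2017 -44.4259] 0.06000000000000005 [0.4468 0.0353]
plate_nl [32.3495 47.2954] 0.08499999999999996 [0.4835 0.1413]
plate_fl [56.3772 46.6351] 0.08499999999999996 [0.5068 0.1473]
plate_nr [ 32.5831 -29.509 ] 0.08499999999999996 [0.5049 0.0676]
plate_fr [ 55.5951 -31.0412] 0.08499999999999996 [0.5275 0.0724]
post [ 43.5796 -74.7418] 0.10199999999999998 [0.528  0.0271]
splate_fl [52.0352 43.6182] 0.08499999999999985 [0.5034 0.1432]
splate_nl [27.1066 39.5797] 0.08499999999999996 [0.4806 0.1324]
splate_nr [ 31.7324 -28.3969] 0.08499999999999996 [0.5038 0.0684]
splate_fr [ 57.8202 -25.8911] 0.08499999999999996 [0.5282 0.078 ]
keep [27.8396 75.0468] 0.08250000000000002 [0.4715 0.1667]
lidFL [-89.4892  98.2314] 0.050000000000000044 [0.3523 0.1566]
lidFR [-89.5876 -95.709 ] 0.050000000000000044 [ 0.4058 -0.0298]
lidRL [-1.7466 95.9739] 0.050000000000000044 [0.4373 0.1787]
lidRR [ -3.1138 -95.746 ] 0.050000000000000044 [ 0
[... 1722 characters left out ...]
.0724]
post [ 44.5474 -73.5889] 0.10199999999999998 [0.528  0.0271]
splate_fl [52.9861 44.7723] 0.08499999999999985 [0.5034 0.1432]
splate_nl [28.0581 40.7302] 0.08499999999999996 [0.4806 0.1324]
splate_nr [ 32.6936 -27.2457] 0.08499999999999996 [0.5038 0.0684]
splate_fr [ 58.781  -24.7362] 0.08499999999999996 [0.5282 0.078 ]
keep [28.786  76.1975] 0.08250000000000002 [0.4715 0.1667]
lidFL [-88.5461  99.3653] 0.050000000000000044 [0.3523 0.1566]
lidFR [-88.6168 -94.5751] 0.050000000000000044 [ 0.4058 -0.0298]
lidRL [-0.8031 97.1203] 0.050000000000000044 [0.4373 0.1787]
lidRR [ -2.143  -94.5998] 0.050000000000000044 [ 0.4889 -0.006 ]
jar [-34.6033 166.3502] 0.05800000000000005 [0.3857 0.2359]
```

Case origin is about (0.466, 0.087) with yaw 16.0°, and the lid is about 21 mm open. I'll move in front of the thumb stop with the fingers shut and lined up along the case's y axis.

Call:
step_arm(motion=[150, -492, -80, 0, 0, 0.7225, -1, 150, -492, -80, 0, 0, 0.7225, -1, 150, -492, -80, 0, 0, 0.7225, -1, 150, -492, -80, 0, 0, 0.7225, -1, 150, -492, -80, 0, 0, 0.7225, -1, 150, -492, -80, 0, 0, 0.7225, -1, 150, -492, -80, 0, 0, 0.7225, -1, 150, -492, -80, 0, 0, 0.7225, -1, 150, -492, -80, 0, 0, 0.7225, -1, 150, -492, -80, 0, 0, 0.7225, -1, 150, -492, -80, 0, 0, 0.7225, -1, 150, -492, -80, 0, 0, 0.7225, -1, 150, -492, -80, 0, 0, 0.7225, -1, 150, -492, -80, 0, 0, 0.7225, -1, 150, -492, -80, 0, 0, 0.7225, -1, 150, -492, -80, 0, 0, 0.7225, -1], force=30)

```text
t: 1.7
position: [0.4176, 0.0736, 0.1514]
ee_rot: [-0.44, 3.11, -0.0]
wrist_force: [0.7, 0.1, 0.7]
width: 0.003
finger_force: 0.0
```

Call:
step_arm(motion=[0, 0, -48, 0, 0, 0, -1, 0, 0, -80, 0, 0, 0, -1, 0, 0, -96, 0, 0, 0, -1, 0, 0, -96, 0, 0, 0, -1, 4, 1, -96, 0, 0, 0, -1, 8, 2, -96, 0, 0, 0, -1, 11.5, 3.5, -96, 0, 0, 0, -1, 15.5, 4.5, -96, 0, 0, 0, -1, 19, 5.5, -96, 0, 0, 0, -1, 19, 5.5, -96, 0, 0, 0, -1])

```text
t: 2.7
position: [0.4377, 0.0784, 0.0556]
ee_rot: [-0.438, 3.11, -0.0]
wrist_force: [0.5, 0.1, 0.5]
width: 0.002
finger_force: 0.0
```

Call:
step_arm(motion=[2, 0.6, 0, 0, 0, 0, -1, 4, 1.2, 0, 0, 0, 0, -1, 6, 1.7, 0, 0, 0, 0, -1, 6, 1.7, 0, 0, 0, 0, -1])

```text
t: 3.1
position: [0.4431, 0.08, 0.0553]
ee_rot: [-0.438, 3.111, -0.0]
wrist_force: [-0.2, -0.7, 0.2]
width: -0.001
finger_force: 0.3
```

```bash
python3 - <<'E'
from h import *
a=grab_frame('side')[195:300,240:380,::-1];b=grab_frame('top')[195:300,260:400,::-1]
cv2.imwrite('pics/p1.png',cv2.resize(np.vstack([a,b]),None,fx=2.85*2/2,fy=2.85,interpolation=cv2.INTER_CUBIC))
print(observe()['wrist_force'])
E
```

```text
[ 0.1246614   0.21007158 -0.0905715 ]
```

View pics/p1.png

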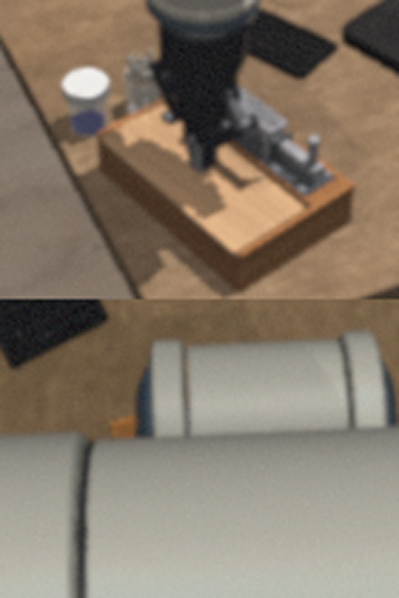

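The side view shows the lid moving with the fingertip and almost flush, with only a thin gap left by the deck. I'll keep pushing to the end stop.

Call:
step_arm(motion=[1, 0.3, 0, 0, 0, 0, -1, 2, 0.6, 0, 0, 0, 0, -1, 3, 0.9, 0, 0, 0, 0, -1, 3, 0.9, 0, 0, 0, 0, -1])

```text
t: 3.6
position: [0.4459, 0.0809, 0.0553]
ee_rot: [-0.438, 3.111, -0.0]
wrist_force: [-1.3, -1.2, 1.1]
width: -0.003
finger_force: 0.7
```

Call:
step_arm(motion=[1, 0.3, 0, 0, 0, 0, -1, 2, 0.6, 0, 0, 0, 0, -1, 2, 0.6, 0, 0, 0, 0, -1])

```text
t: 3.9
position: [0.4469, 0.0813, 0.0551]
ee_rot: [0.438, -3.109, 0.0]
wrist_force: [-5.8, -4.1, 2.5]
width: -0.0
finger_force: 3.2
```

Call:
step_arm(motion=[1, 0.3, 0, 0, 0, 0, -1, 1.5, 0.4, 0, 0, 0, 0, -1, 1.5, 0.4, 0, 0, 0, 0, -1])

```text
t: 4.2
position: [0.4471, 0.0814, 0.055]
ee_rot: [0.438, -3.107, 0.0]
wrist_force: [-11.3, -8.0, 7.3]
width: -0.002
finger_force: 6.2
```

The lid is against its end stop: force is rising with no further motion. Next I'll back off, rise, open to about 70 mm and go above the bolt line.

Call:
step_arm(motion=[-10, -3, 0, 0, 0, 0, -1, -10, -3, 40, 0, 0, 0, -1, -10, -3, 75, 0, 0, 0, -1, 20, -15, 75, 0, 0, 0, 0.65, 73, -30, 75, 0, 0, 0, 0.65, 73, -30, 75, 0, 0, 0, 0.65, 73, -30, 75, 0, 0, 0, 0.65, 73, -30, 75, 0, 0, 0, 0.65, 73, -30, 75, 0, 0, 0, 0.65, 73, -30, 75, 0, 0, 0, 0.65])

```text
t: 5.2
position: [0.5214, 0.0521, 0.1302]
ee_rot: [0.439, -3.11, -0.0]
wrist_force: [0.2, 0.7, -0.4]
width: 0.824
finger_force: 0.0
```

```bash
python3 - <<'E'
from h import *
a=grab_frame('side')[180:280,250:390,::-1]
cv2.imwrite('pics/p2.png',cv2.resize(a,None,fx=5.5,fy=5.5,interpolation=cv2.INTER_CUBIC))
s=observe();print(s['position'],s['wrist_force'],s['width'])
E
```

```text
[0.5216202  0.05211014 0.13032721] [-0.46881815  0.32896408  1.19378258] 0.8253912586460938
```

View pics/p2.png

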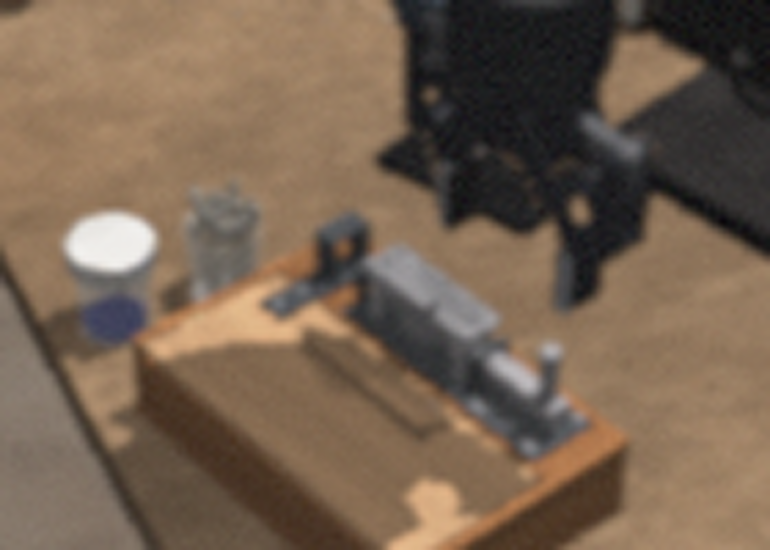

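The lid is shut and both fingertips hang above the bolt line. Finger A's tip is at about crop (568,305), B's at about (452,222), and the post top at (550,352). I'll check where these fall in the case's axes.

```bash
python3 - <<'E'
from h import *
O=np.array([.466,.087]);y=np.radians(16.03);ex=np.array([np.cos(y),np.sin(y)]);ey=np.array([-ex[1],ex[0]])
S=lambda x,y:((x+.5)/5.5-.5+250,(y+.5)/5.5-.5+180)
for nm,x,v,z in(('A',568,305,.139),('B',452,222,.139),('post',550,352,.102),('plate_fr',496,320,.085),('plate_nr',462,340,.085),('plate_nl',366,266,.085),('plate_fl',402,247,.085)):
    p=onz('side',*S(x,v),z)[:2]-O;print(nm,p@ex*1e3,p@ey*1e3)
p=observe()['position'][:2]-O;print('tcp',p@ex*1e3,p@ey*1e3)
E
```

```text
A 40.341311902504096 -86.27035529276911
B 39.59416498639406 -8.535596918084623
post 42.17778642898997 -75.63696021195001
plate_fr 51.83182361123834 -29.24022227820679
plate_nr 29.58842189091217 -29.508665805443357
plate_nl 29.882943848203233 41.22285568109461
plate_fl 53.1101440770363 40.9644134409836
tcp 43.82302704964322 -48.89224745062939
```

Call:
step_arm(motion=[-0.5, -3.5, 0, 0, 0, 0, 0.65, -0.5, -3.5, -15, 0, 0, 0, 0.65, -0.5, -3.5, -30, 0, 0, 0, 0.65, -0.5, -3.5, -38, 0, 0, 0, 0.65, -0.5, -3.5, -44, 0, 0, 0, 0.65, -0.5, -3.5, -44, 0, 0, 0, 0.65])

```text
t: 5.85
position: [0.5215, 0.0483, 0.0858]
ee_rot: [0.438, -3.11, -0.0]
wrist_force: [0.1, 1.3, 0.4]
width: 0.826
finger_force: 0.0
```

Call:
step_arm(motion=[0, 0, -2, 0, 0, 0, 0.65, 0, 0, -4, 0, 0, 0, 0.65, 0, 0, -6, 0, 0, 0, 0.65, 0, 0, -6, 0, 0, 0, 0.65])

```text
t: 6.25
position: [0.5218, 0.0484, 0.0802]
ee_rot: [0.438, -3.111, -0.0]
wrist_force: [0.7, 0.0, -1.0]
width: 0.824
finger_force: 0.0
```

Call:
step_arm(motion=[0, 0, -2, 0, 0, 0, 0.65, 0, 0, -4, 0, 0, 0, 0.65, 0, 0, -4, 0, 0, 0, 0.65])

```text
t: 6.55
position: [0.5219, 0.0483, 0.0762]
ee_rot: [-0.438, 3.111, 0.0]
wrist_force: [-0.6, -0.3, 2.7]
width: 0.823
finger_force: 1.2
```

Contact with the plate at TCP z of about 0.076, so 7 mm lower is fully pressed.

Call:
step_arm(motion=[0, 0, -1.5, 0, 0, 0, 0.65, 0, 0, -3, 0, 0, 0, 0.65, 0, 0, -3, 0, 0, 0, 0.65])

```text
t: 6.85
position: [0.5219, 0.0483, 0.0732]
ee_rot: [-0.438, 3.111, -0.0]
wrist_force: [1.1, 0.6, 3.2]
width: 0.829
finger_force: 1.7
```

Call:
step_arm(motion=[0, 0, -1.5, 0, 0, 0, 0.65, 0, 0, -3, 0, 0, 0, 0.65, 0, 0, -4, 0, 0, 0, 0.65, 0, 0, -4, 0, 0, 0, 0.65])

```text
t: 7.25
position: [0.5222, 0.0484, 0.0698]
ee_rot: [-0.438, 3.11, -0.0]
wrist_force: [-1.4, -1.0, 17.5]
width: 0.825
finger_force: 8.5
```

The catch is fully down at 17 N. Now slide along the case's +y.

Call:
step_arm(motion=[-0.6, 1.9, 0, 0, 0, 0, 0.65, -1.1, 3.8, 0, 0, 0, 0, 0.65, -1.7, 5.8, 0, 0, 0, 0, 0.65, -2.2, 7.7, 0, 0, 0, 0, 0.65, -2.8, 9.6, 0, 0, 0, 0, 0.65, -3.3, 11.5, 0, 0, 0, 0, 0.65])

```text
t: 7.85
position: [0.5198, 0.059, 0.0699]
ee_rot: [-0.438, 3.108, -0.002]
wrist_force: [2.7, -11.3, 13.9]
width: 0.825
finger_force: 7.6
```

Call:
step_arm(motion=[-0.6, 1.9, 0, 0, 0, 0, 0.65, -1.1, 3.8, 0, 0, 0, 0, 0.65, -1.7, 5.8, 0, 0, 0, 0, 0.65, -2.2, 7.7, 0, 0, 0, 0, 0.65])

```text
t: 8.25
position: [0.5176, 0.0668, 0.0699]
ee_rot: [-0.438, 3.108, -0.002]
wrist_force: [3.3, -12.4, 13.3]
width: 0.823
finger_force: 7.4
```

```bash
python3 - <<'E'
from h import *
a=grab_frame('side')[190:280,280:380,::-1]
cv2.imwrite('pics/p3.png',cv2.resize(a,None,fx=6,fy=6,interpolation=cv2.INTER_CUBIC))
s=observe();print(s['position'],s['wrist_force'],s['width'])
E
```

```text
[0.51754103 0.06700556 0.06992906] [  3.69053671 -10.10972437  14.11529093] 0.8204771496456765
```

View pics/p3.png

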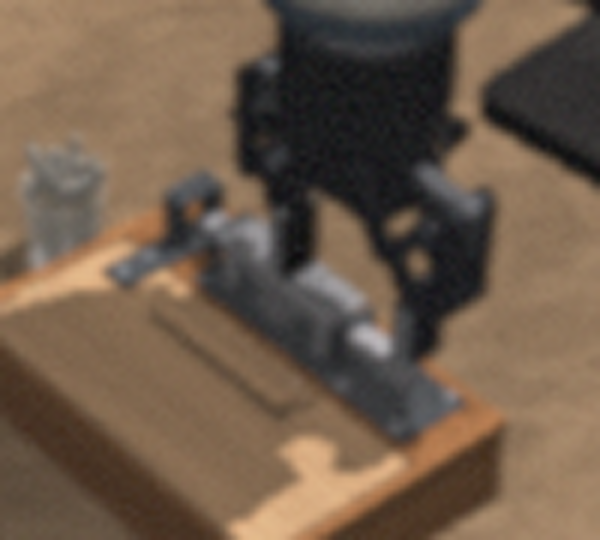

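The bolt is moving with the finger: its tip is entering the keeper at about (215,222), and B still presses the plate. I'll continue.

Call:
step_arm(motion=[-0.6, 1.9, 0, 0, 0, 0, 0.65, -1.1, 3.8, 0, 0, 0, 0, 0.65, -1.7, 5.8, 0, 0, 0, 0, 0.65, -2.2, 7.7, 0, 0, 0, 0, 0.65, -2.8, 9.6, 0, 0, 0, 0, 0.65])

```text
t: 8.8
position: [0.5148, 0.0764, 0.0699]
ee_rot: [-0.438, 3.108, -0.002]
wrist_force: [2.9, -10.2, 12.8]
width: 0.827
finger_force: 6.9
```

Call:
step_arm(motion=[-0.3, 1, 0, 0, 0, 0, 0.65, -0.6, 1.9, 0, 0, 0, 0, 0.65, -0.8, 2.9, 0, 0, 0, 0, 0.65, -0.8, 2.9, 0, 0, 0, 0, 0.65])

```text
t: 9.2
position: [0.5139, 0.0794, 0.0699]
ee_rot: [-0.438, 3.109, -0.002]
wrist_force: [3.4, -8.3, 12.4]
width: 0.827
finger_force: 6.5
```

Call:
step_arm(motion=[-0.3, 1, 0, 0, 0, 0, 0.65, -0.6, 1.9, 0, 0, 0, 0, 0.65, -0.6, 1.9, 0, 0, 0, 0, 0.65])

```text
t: 9.5
position: [0.5134, 0.0813, 0.0699]
ee_rot: [-0.438, 3.108, -0.002]
wrist_force: [2.1, -8.2, 12.6]
width: 0.825
finger_force: 6.6
```

Call:
step_arm(motion=[-0.3, 1, 0, 0, 0, 0, 0.65, -0.6, 1.9, 0, 0, 0, 0, 0.65, -0.6, 1.9, 0, 0, 0, 0, 0.65])

```text
t: 9.8
position: [0.5128, 0.0832, 0.0699]
ee_rot: [-0.438, 3.108, -0.002]
wrist_force: [3.8, -8.7, 12.9]
width: 0.826
finger_force: 6.6
```

Call:
step_arm(motion=[-0.3, 1, 0, 0, 0, 0, 0.65, -0.6, 1.9, 0, 0, 0, 0, 0.65, -0.6, 1.9, 0, 0, 0, 0, 0.65])

```text
t: 10.1
position: [0.5123, 0.0851, 0.0699]
ee_rot: [-0.438, 3.108, -0.002]
wrist_force: [3.4, -8.8, 13.9]
width: 0.825
finger_force: 6.8
```

```bash
python3 - <<'E'
from h import *
a=grab_frame('side')[190:280,280:380,::-1]
cv2.imwrite('pics/p4.png',cv2.resize(a,None,fx=6,fy=6,interpolation=cv2.INTER_CUBIC))
E
```

```text
(no output)
```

View pics/p4.png

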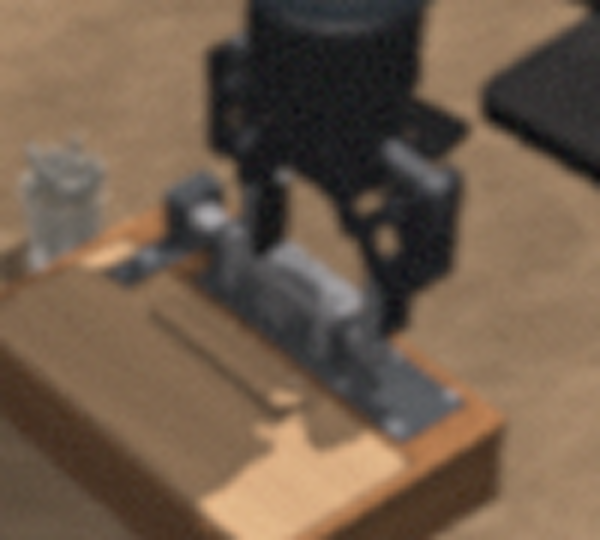

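The bolt bar is now in the keeper at about (205,215) and B is still on the plate at (265,250). There's no end-stop force yet, so I'll go on in small steps.

Call:
step_arm(motion=[-0.3, 1, 0, 0, 0, 0, 0.65, -0.6, 1.9, 0, 0, 0, 0, 0.65, -0.6, 1.9, 0, 0, 0, 0, 0.65])

```text
t: 10.45
position: [0.5122, 0.0858, 0.07]
ee_rot: [-0.438, 3.107, -0.005]
wrist_force: [6.4, -23.6, 13.5]
width: 0.827
finger_force: 15.7
```

End stop reached: 24 N and motion stalled. Now ease off by 1 mm and lift straight up.

Call:
step_arm(motion=[0.3, -1, 0, 0, 0, 0, 0.65, 0.3, -1, 3, 0, 0, 0, 0.65, 0.3, -1, 6, 0, 0, 0, 0.65, 0.3, -1, 10, 0, 0, 0, 0.65, 0.3, -1, 16, 0, 0, 0, 0.65, 0.3, -1, 40, 0, 0, 0, 0.65, 0.3, -1, 80, 0, 0, 0, 0.65, 0.3, -1, 120, 0, 0, 0, 0.65, -60, 40, 150, 0, 0, 0, 0.65, -100, 90, 150, 0, 0, 0, 0.65, -100, 140, 150, 0, 0, 0, 0.65, -100, 190, 150, 0, 0, 0, 0.65, -100, 190, 150, 0, 0, 0, 0.65, -100, 190, 150, 0, 0, 0, 0.65])

```text
t: 11.85
position: [0.4094, 0.2809, 0.2191]
ee_rot: [-0.444, 3.11, 0.001]
wrist_force: [1.0, 0.3, 0.4]
width: 0.827
finger_force: 0.0
```

```bash
python3 - <<'E'
from h import *
a=grab_frame('side')[190:280,280:380,::-1]
cv2.imwrite('pics/p5.png',cv2.resize(a,None,fx=6,fy=6,interpolation=cv2.INTER_CUBIC))
E
```

```text
(no output)
```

View pics/p5.png

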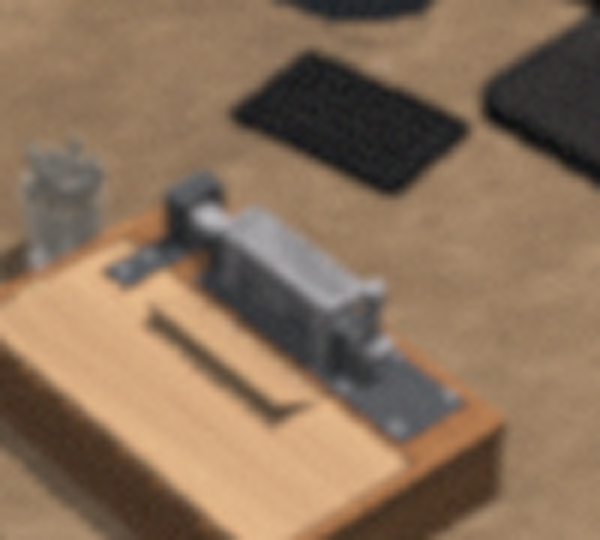

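The catch is up, the bolt is in the keeper at (210,215) and the post top is at (372,288). I'll check the post's position, then hand in.

```bash
python3 - <<'E'
from h import *
O=np.array([.466,.087]);y=np.radians(16.03);ey=np.array([-np.sin(y),np.cos(y)])
v=(onz('side',280+372.5/6-.5,190+288.5/6-.5,.102)[:2]-O)@ey*1e3
print(v)
if v>-48: print(sign_off())
E
```

```text
-45.46872262382114
the job is handed in; nothing more can be done
None
```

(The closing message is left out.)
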